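# Put the probe thermometer in the steriliser tray

## Task

Put the folded probe thermometer away to be sanitised: press the round release on top of the low white steriliser so that its tray pops out, lay the thermometer in the tray without dropping it from a height, then push the tray fully home until it latches and stays shut. Leave the peeler, jar, clear tub and everything else where they are.

Things in the scene. Friction and masses are not known exactly. Their poses are not given: they have to be found in the camera images.
- release_top (a point): Top centre of the release: a black round push button, 26 mm across, standing 12 mm proud of the steriliser's top (top at 78 mm above the table), near its front edge and off to the left as seen from the robot. It is pressed straight down against a spring (1.5 N at first, 5 N at the full 7 mm); about 5 mm frees the tray.
- release (a joint): How far the release is pressed, m: 0 up, 0.007 fully down. It springs back. The tray's catch also dips it for a moment as the tray is pushed home: that is the click.
- steriliser: Low white box fixed to the table, 250 mm wide (its y), 210 mm deep (its x), 66 mm high. Origin on the table under the middle of its front edge; its x axis points from the front (which faces the robot) to its back, y to its left seen from the robot, z up. The tray slides out along its -x.
- tray (a joint): How far the tray is out, m: about 0 shut and latched, 0.112 fully out (a spring drives it there by itself when released and holds it there with about 3 N). Pushing it home takes about 3 N at first, 7 N near the end and some 4 N more over the catch. It must be pushed to 0 or a little beyond (it has a stop at -0.005) for the latch to take; let go, it then rests at about 0.001. If not latched it springs out again.
- tray_front (a point): Centre of the outer (robot-side) face of the tray's flat steel front panel, 33 mm above the table; moves with the tray. The panel is 226 mm wide, 52 mm high (7 to 59 mm above the table), 14 mm thick, with no handle; shut, the panel's back lies against the steriliser's front edge, the face 14 mm before it.
- tray_floor (a point): Centre of the tray's inner floor, 24 mm above the table; moves with the tray, axes as the steriliser's. Inside, the tray is 112 mm (x) by 150 mm (y); side and rear walls 4 mm thick rise 20 mm above the floor, the front panel 35 mm. Fully out, the whole inside is clear of the steriliser.
- thermometer_center (a point): Centre of the folded probe thermometer: a loose white rounded plastic bar 118 mm long (its x), 34 mm wide (its y), 20 mm thick (its z, up), 70 to 120 g, with a small black screen on top, lying flat on the table to the left or right; this point is 10 mm above the table.
- peeler_center (a point): Loose peeler to leave alone: black handle along x 105 mm long and 22 mm wide, 14 mm thick, its centre 20 mm behind this point (-x), with a steel fork and blade reaching 81 mm ahead (+x), 58 mm wide. This point is 7 mm above the table.
- jar_center (a point): Centre of a loose amber jar with a white cap, 64 mm across, 110 mm high; leave alone.
- tub_center (a point): Centre of a loose clear open tub, 150 by 110 mm, 100 mm high; leave alone.
Things that resemble listed ones, but are neither listed nor needed, are in the scene too. Of the things shaped like the part that bears thermometer_center, the white one is meant.

How it is judged:
On the way, in this order (a step that is already met when the one before it is completed fails the run):
1. the tray has popped out (at least 100 mm) (value of joint tray above 0.1 m), for 0.1 s.
2. the thermometer lies in the open tray, let go (value of joint tray above 0.06 m and x of thermometer_center in the frame of tray_floor between -0.057 and 0.057 m and y of thermometer_center in the frame of tray_floor between -0.077 and 0.077 m and z of thermometer_center in the frame of tray_floor between 0 and 0.025 m and contact force between the fingers and thermometer below 0.1 N), for 0.2 s.
At the end, for the whole second after the job is handed in: The tray is latched shut (joint tray under 0.004 m) and still, the release is back up (under 0.003 m), and the thermometer is at rest in the tray: its centre within 57 mm (x) and 77 mm (y) of the centre of the tray's floor and less than 25 mm above it (value of joint tray below 0.004 m and velocity of joint tray below 0.01 m/s and value of joint release below 0.003 m and x of thermometer_center in the frame of tray_floor between -0.057 and 0.057 m and y of thermometer_center in the frame of tray_floor between -0.077 and 0.077 m and z of thermometer_center in the frame of tray_floor between 0 and 0.025 m and linear speed of thermometer below 0.02 m/s); the robot touches nothing.
It fails at once if the thermometer is dropped or thrown (faster than 1 m/s while not held, a fall of about 5 cm) (linear speed of thermometer above 1 m/s and contact force between the fingers and thermometer below 0.057 N).
It fails at once if the peeler is moved by more than 40 mm (distance of peeler_center from where it was at the start of the episode above 0.04 m).
It fails at once if the jar is moved by more than 40 mm (distance of jar_center from where it was at the start of the episode above 0.04 m).
It fails at once if the tub is moved by more than 40 mm (distance of tub_center from where it was at the start of the episode above 0.04 m).
It also fails if it takes over 67 s, if anything falls off the work surface, if the arm or the gripper's body presses on something with over 40 N, if the wrist force passes 120 N, or if a joint passes its speed limit or range.

## Robot

A 7-joint arm with a two-finger parallel gripper is mounted at the origin on the work surface. World frame = base frame: x ahead of the robot, y to its left, z up, the work surface at z = 0. Lengths are in m, angles in rad, forces in N, time in s.
With the tool pointing down it reaches from about 0.4 to 0.85 m from the base axis. Payload 10.4 kg.
Tool frame: the origin (TCP) lies between the finger pads; the fingertips stand tcp_to_tips ahead of it and the grasp point (between the pads) lies 8 mm behind it (tcp_to_tips is the distance from the TCP to the fingertips, in m); z points along the fingers, y is the line along which they close (so a half turn about z gives the same grasp; the last joint's range is limited). The gripper opens to 85 mm and grips with 20 to 120 N. Pads are 22 mm wide; open, the fingers measure 114 mm over their backs; the gripper's body (76 mm by 85 mm) begins 54 mm behind the grasp point. The pads swing forward as they close: fully open they stand 13 mm farther back than shut.
Start: joints at [1.185, 0.332, -0.065, 1.46, 0.022, 1.35, -0.088], TCP at [0.222, -0.584, 0.242] pointing down, gripper open.
Joint ranges: [-2.6, 2.6], [-0.5, 2.12], [-1.47, 1.34], [0.16, 2.42], [-1.27, 4.41], [0.06, 2.06], [-2.6, 2.6]. Speed limits (rad/s): [2.22, 2.22, 2.79, 2.79, 3.14, 3.14, 3.14].

## Interface

Orientations are given as a unit quaternion [x, y, z, w].
In Python, from workcell import * gives the robot as it stands.
- The arm moves only by the tool apply_moves, never from a script. Its argument "rows" is a list of rows, each an object of numbers: "x", "y", "z": the shift along the tool's x, y, z in mm; "ax", "ay", "az": the turn, a rotation vector about the tool's x, y, z in degrees; "gripper": the closure, from 0 (fully open) to 1 (shut). A call has 1 to 5 rows; each row shifts and turns the commanded pose from where the row before left it, along the tool's axes as they then stand; what a row does not reach is not made up. A row lasts 1/12 s, in which the tool goes at most 41.7 mm and 7.16 degrees, less where a joint would pass 70% of its speed; a pose out of reach is approached as far as the arm can. A call with a gripper value outside its range is refused whole. The fingers move at their own pace and stop on an object; "newtons" is the grip in N (left out, the last holds). Time passes only in rows, so rows that do not move let the fingers close. It gives the time, the measured TCP pose, the force, the opening and the grip force at its end, in the units of the state.
- get_obs(): the state, without advancing time (a new reading comes with each control period).
- camera(name): name is "scene" or "top" or "wrist"; returns a dict with "color" (480x640x3 uint8, red, green, blue), "fov_y" (degrees; the focal length in pixels is half the picture's height over the tangent of half this angle, whatever the lens; pixels are square), "cx", "cy" (the principal point, pixels), "rvec" (rotation vector, rad) and "tvec" (3), from world to camera coordinates, as OpenCV has them. Camera axes: x right, y down, z forward; pixel columns grow to the right and rows downward; lengths in m; the calibration is good to about 2 mm. A picture is of the moment at which its call begins. There is no depth.
- hand_in(): hands the job in; it is judged then, once.
The state is a dict: "clock": time; "joint_pos": joint angles; "joint_velocities": joint speeds; "tau": joint torques, N m; "position": TCP position; "ee_rot": TCP orientation; "ft_force": force on the tool from outside, world axes, zero at the start; "torque": the same for the moment, N m; "grip_width": opening from 0.0 (shut) to 1.0 (fully open); "grasp_force": force on a finger pad.
Only numpy, scipy, OpenCV 4.12 (cv2) and the standard library are available. Lean on these libraries where they do the work, as an engineer would, in place of code of your own. Each camera call takes 0.05 s, during which the arm holds its last target. There are 200 camera calls.

## Working session

There is one attempt and no reset: what is moved stays moved. The work goes in short steps, Python scripts to look and compute and a tool call to move; the robot and the scene stay as the last step left them, time stands still between calls to the robot, and variables do not carry over. Pictures are saved under pics/ and viewed, at most 10 in all, crops included, and the job is handed in when it is done.

Besides the shell and the picture viewer there is one more tool, called as a command line: name --argument value ..., lists and objects as JSON in quotes. apply_moves: Moves the arm, as the interface text tells. Its arguments: {"type":"object","properties":{"rows":{"type":"array","items":{"type":"object","properties":{"x":{"type":"number"},"y":{"type":"number"},"z":{"type":"number"},"ax":{"type":"number"},"ay":{"type":"number"},"az":{"type":"number"},"gripper":{"type":"number"}}}},"newtons":{"type":"number"}},"required":["rows"]}

```bash
mkdir -p pics; cat > h.py <<'E'
from workcell import *
import numpy as np, cv2
from scipy.spatial.transform import Rotation as R
def cam(n):
    c=camera(n); c['f']=240/np.tan(np.radians(c['fov_y']/2)); c['R']=cv2.Rodrigues(np.array(c['rvec'],float))[0]; c['t']=np.array(c['tvec'],float); return c
def ray(c,u,v,z):
    d=c['R'].T@np.array([(u-c['cx'])/c['f'],(v-c['cy'])/c['f'],1]); o=-c['R'].T@c['t']
    return o+d*(z-o[2])/d[2]
def proj(c,p):
    q=c['R']@np.array(p)+c['t']; return q[:2]/q[2]*c['f']+[c['cx'],c['cy']]
def save(c,n): cv2.imwrite('pics/'+n+'.png',c['color'][:,:,::-1])
E
python3 - <<'E'
from h import *
import pickle
for n in('scene','top'):
    c=cam(n); save(c,n+'0'); pickle.dump(c,open(n+'.pkl','wb')); print(n,c['f'],-c['R'].T@c['t'],c['R'][2])
print(get_obs())
E
```

```text
scene 459.60024504462575 [0.97271063 0.53557769 0.745029  ] [-0.45076549 -0.56869928 -0.6880346 ]
top 507.7081387491424 [ 0.39287963 -0.0165538   1.40622679] [ 0.11477336  0.0152375  -0.99327483]
{'clock': 0.1, 'joint_pos': array([ 1.18539035,  0.33275496, -0.06470677,  1.46085596,  0.0216196 ,
        1.34988774, -0.08851287]), 'joint_velocities': array([-1.54773523e-05, -2.87873272e-03, -7.20867710e-04, -3.69728332e-03,
       -4.87114659e-04,  1.78512941e-03, -3.03971512e-05]), 'tau': array([ 1.23272628e-03, -6.26745629e+01,  4.89868317e-02, -3.92432070e+01,
        1.63812912e-02,  6.98115531e-03, -3.86219176e-05]), 'position': array([ 0.22169546, -0.58402116,  0.24162971]), 'ee_rot': array([ 9.83589833e-01,  1.80418057e-01, -1.44487108e-04, -5.87424328e-04]), 'ft_force': array([ 0.87754959,  0.33338927, -1.18684387]), 'torque': array([ 0.00186891,  0.0374419 , -0.0189136 ]), 'grasp_force': 0.0, 'grip_width': 0.9978632619741392}
```

View pics/top0.png

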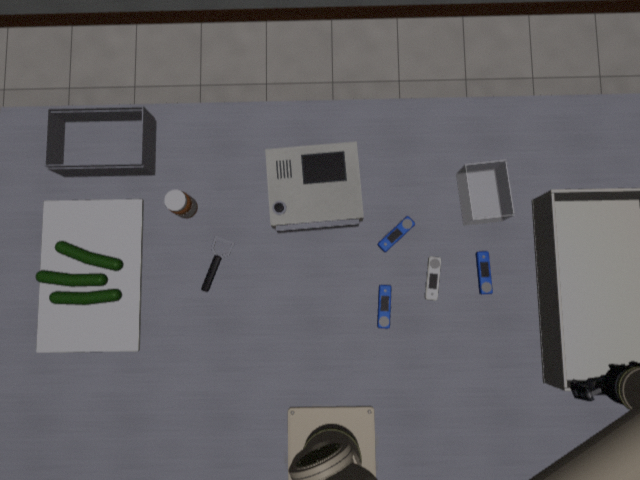

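View pics/scene0.png

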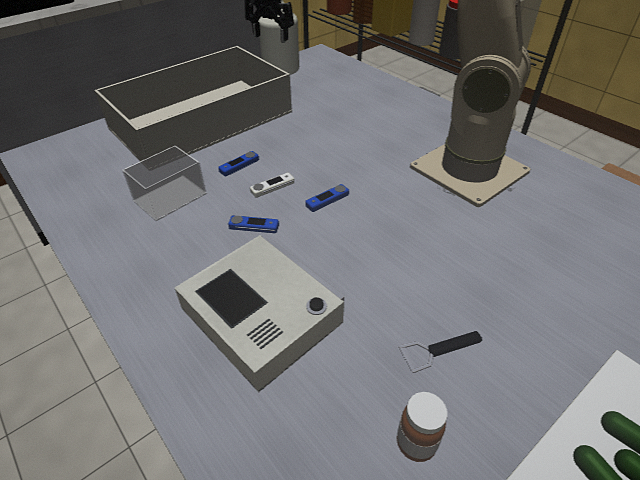

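The top view shows four thermometer-shaped bars: white at (433,278) and blue at (396,234), (384,306) and (485,272). Only the first is white with a black screen, so it is the one meant. The release is at (279,208), and the steriliser's front edge runs from about (271,229) to (362,219). The scene view agrees, with the white bar at (272,184) and the button at (317,305).

```bash
python3 - <<'E'
from h import *
import pickle
t=pickle.load(open('top.pkl','rb')); s=pickle.load(open('scene.pkl','rb'))
def white(c,box):
    x0,y0,x1,y1=box; im=c['color'][y0:y1,x0:x1].astype(int)
    m=((im.min(2)>135)&(im.max(2)-im.min(2)<22)).astype(np.uint8)
    m=cv2.morphologyEx(m,cv2.MORPH_CLOSE,np.ones((9,9)))
    k=max(cv2.findContours(m,0,1)[0],key=cv2.contourArea); return k.reshape(-1,2)+[x0,y0]
k=white(t,(418,245,450,312))
P=np.array([ray(t,u,v,.02)[:2] for u,v in k],np.float32); r=cv2.minAreaRect(P); print('therm',r,cv2.boxPoints(r))
k2=white(s,(240,165,305,205)); P=np.array([ray(s,u,v,.015)[:2] for u,v in k2],np.float32); print('therm scene',cv2.minAreaRect(P))
def dark(c,box):
    x0,y0,x1,y1=box; m=(c['color'][y0:y1,x0:x1].max(2)<60).astype(np.uint8)
    k=max(cv2.findContours(m,0,1)[0],key=cv2.contourArea); k=k.reshape(-1,2)+[x0,y0]; return cv2.minEnclosingCircle(k)
for c,b in((t,(265,195,293,222)),(s,(303,290,330,320))):
    (u,v),rr=dark(c,b); p=ray(c,u,v,.078); print('button',u,v,rr,p, 'r',rr*np.linalg.norm(c['R']@p+c['t'])/c['f'])
k=white(t,(255,130,375,240)); P=np.array([ray(t,u,v,.066)[:2] for u,v in k],np.float32); r=cv2.minAreaRect(P);print('ster',r,cv2.boxPoints(r))
for n,u,v,z in(('peeler',213,273,.014),('fork',222,244,.007),('jar',177,199,.11),('tubtop',460,165,.1),('tubtop',513,216,.1),('wallL top',534,197,.1),('wallbot',568,386,.1)): print(n,ray(t,u,v,z))
a=cv2.resize(t['color'][135:315,255:455][:,:,::-1],None,fx=3,fy=3,interpolation=2); cv2.imwrite('pics/crop.png',a)
E
```

```text
therm ((0.4768208861351013, -0.2871248424053192), (0.028116725385189056, 0.0678829550743103), 82.97440338134766) [[ 0.44141474 -0.2969262 ]
 [ 0.508788   -0.30522913]
 [ 0.51222706 -0.27732348]
 [ 0.44485378 -0.26902056]]
therm scene ((0.4563963711261749, -0.28551796078681946), (0.16730976104736328, 0.18224582076072693), 49.278076171875)
button 278.6428527832031 207.07142639160156 4.764985084533691 [0.64738147 0.12960998 0.078     ] r 0.012766475329273348
button 316.1842041015625 303.8157958984375 6.9559454917907715 [0.6476776  0.13258673 0.078     ] r 0.012779484523762452Traceback (most recent call last):
  File "<stdin>", line 17, in <module>
  File "<stdin>", line 8, in white
ValueError: max() iterable argument is empty
```

```bash
python3 - <<'E'
from h import *
import pickle
t=pickle.load(open('top.pkl','rb')); s=pickle.load(open('scene.pkl','rb'))
print(t['color'][300,400],t['color'][268,433],t['color'][200,310],t['color'][224,310])
def obj(c,box):
    x0,y0,x1,y1=box; im=c['color'][y0:y1,x0:x1].astype(int)
    m=((im[...,2]-im[...,0])<8).astype(np.uint8)
    m=cv2.morphologyEx(m,cv2.MORPH_OPEN,np.ones((3,3)))
    m=cv2.morphologyEx(m,cv2.MORPH_CLOSE,np.ones((7,7)))
    k=max(cv2.findContours(m,0,1)[0],key=cv2.contourArea); return k.reshape(-1,2)+[x0,y0]
for n,c,b,z in(('th',t,(418,245,450,312),.015),('th scene',s,(240,165,305,205),.015),('ster',t,(255,130,375,240),.066)):
    k=obj(c,b); r=cv2.minAreaRect(np.array([ray(c,u,v,z)[:2] for u,v in k],np.float32)); print(n,r,cv2.boxPoints(r).round(3).tolist())
for n,u,v,z in(('peeler',213,273,.014),('fork',222,244,.007),('jar',177,199,.11),('tubtop',460,165,.1),('tubtop',513,216,.1),('wallL top',534,197,.1),('wallbot',568,386,.1),('sterFL',271,227,.06),('sterFR',362,218,.06)): print(n,ray(t,u,v,z))
a=cv2.resize(t['color'][135:315,255:455][:,:,::-1],None,fx=3,fy=3,interpolation=2); cv2.imwrite('pics/crop.png',a)
E
```

```text
[101 102 111] [127 127 127] [127 126 123] [102 104 111]
th ((0.46496695280075073, -0.28527548909187317), (0.04559154808521271, 0.1433960199356079), 81.5997314453125) [[0.39100000262260437, -0.296999990940094], [0.5329999923706055, -0.3179999887943268], [0.5389999747276306, -0.27300000190734863], [0.3970000147819519, -0.25200000405311584]]
th scene ((0.45436182618141174, -0.279649943113327), (0.054196812212467194, 0.12678363919258118), 82.53819274902344) [[0.3880000114440918, -0.2980000078678131], [0.5139999985694885, -0.3149999976158142], [0.5210000276565552, -0.26100000739097595], [0.39500001072883606, -0.24500000476837158]]
ster ((0.71156907081604, 0.04902894049882889), (0.3046240210533142, 0.28577253222465515), 3.0048816204071045) [[0.5519999861717224, 0.18400000035762787], [0.5669999718666077, -0.10199999809265137], [0.8709999918937683, -0.0860000029206276], [0.8560000061988831, 0.20000000298023224]]
peeler [0.47861531 0.31839022 0.014     ]
fork [0.55942796 0.29580539 0.007     ]
jar [0.6674061  0.39174745 0.11      ]
tubtop [ 0.74675001 -0.35016834  0.1       ]
tubtop [ 0.60877807 -0.48077373  0.1       ]
wallL top [ 0.65781977 -0.53785213  0.1       ]
wallbot [ 0.17797588 -0.59260498  0.1       ]
sterFL [0.59687764 0.15235632 0.06      ]
sterFR [ 0.61705494 -0.09223212  0.06      ]
```

View pics/crop.png

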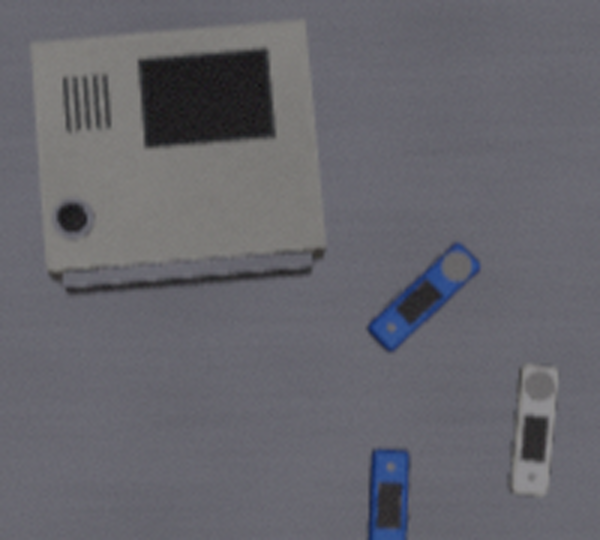

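The crop confirms it: the white bar with the black screen (crop about (535,430)) is the target, and the three blue ones are decoys. The button is at crop (72,217). Next I'll get exact yaws and start moving.

```bash
python3 - <<'E'
from h import *
import pickle
t=pickle.load(open('top.pkl','rb'))
try: print('tips',tcp_to_tips)
except NameError: print([k for k in dir() if not k.startswith('_')])
g=lambda x,y,z: ray(t,255+x/3,135+y/3,z)
a,b=g(540,366,.012),g(530,494,.012); d=a-b; print('therm',(a+b)/2,np.linalg.norm(d),np.degrees(np.arctan2(d[1],d[0])))
L,Rr,BL,BR=g(50,272,.066),g(325,250,.066),g(32,42,.066),g(305,20,.066)
for q in(L,Rr,BL,BR): print(q)
for p,q in((Rr,L),(BR,BL)): d=q-p; print('edge',np.linalg.norm(d),np.degrees(np.arctan2(d[1],d[0]))-90)
for p,q in((Rr,BR),(L,BL)): d=q-p; print('side',np.linalg.norm(d),np.degrees(np.arctan2(d[1],d[0])))
E
```

```text
tips 0.011
therm [ 0.45494251 -0.28592583  0.012     ] 0.11709255287458721 -6.665587230425013
[0.59954051 0.14980985 0.066     ]
[ 0.61509242 -0.09542988  0.066     ]
[0.81078959 0.16568274 0.066     ]
[ 0.82634904 -0.08218767  0.066     ]
edge 0.24573235201492927 3.6285616337245443
edge 0.24835828819502834 3.5918871828529433
side 0.21167124225166029 3.586781432950233
side 0.2118445754569488 4.297031390001192
```

apply_moves --rows '[{"az": 7,"gripper": 1},{"az": 7,"gripper": 1},{"az": 6.8,"gripper": 1},{"x": 21,"y": -35,"gripper": 1},{"x": 21,"y": -35,"gripper": 1}]' --newtons 40

```text
invalid input at $.rows[0]: expected keys x, y, z, ax, ay, az, gripper
```

apply_moves --rows '[{"x": 0,"y": 0,"z": 0,"ax": 0,"ay": 0,"az": 7,"gripper": 1},{"x": 0,"y": 0,"z": 0,"ax": 0,"ay": 0,"az": 7,"gripper": 1},{"x": 0,"y": 0,"z": 0,"ax": 0,"ay": 0,"az": 6.8,"gripper": 1},{"x": 21,"y": -35,"z": 0,"ax": 0,"ay": 0,"az": 0,"gripper": 1},{"x": 21,"y": -35,"z": 0,"ax": 0,"ay": 0,"az": 0,"gripper": 1}]' --newtons 40

```text
clock: 0.52
position: [0.2624, -0.5145, 0.2412]
ee_rot: [1.0, -0.003, -0.001, -0.0]
ft_force: [1.9, -1.0, 0.2]
grip_width: 0.299
grasp_force: 0.0
```

apply_moves --rows '[{"x": 21,"y": -35,"z": 0,"ax": 0,"ay": 0,"az": 0,"gripper": 1},{"x": 21,"y": -35,"z": 0,"ax": 0,"ay": 0,"az": 0,"gripper": 1},{"x": 21,"y": -35,"z": 0,"ax": 0,"ay": 0,"az": 0,"gripper": 1},{"x": 21,"y": -35,"z": 0,"ax": 0,"ay": 0,"az": 0,"gripper": 1},{"x": 21,"y": -35,"z": 0,"ax": 0,"ay": 0,"az": 0,"gripper": 1}]'

```text
clock: 0.93
position: [0.3693, -0.3374, 0.2421]
ee_rot: [1.0, -0.0, -0.0, 0.0]
ft_force: [0.8, -0.2, 0.4]
grip_width: -0.0
grasp_force: 0.0
```

apply_moves --rows '[{"x": 21,"y": -35,"z": 0,"ax": 0,"ay": 0,"az": 0,"gripper": 1},{"x": 21,"y": -35,"z": 0,"ax": 0,"ay": 0,"az": 0,"gripper": 1},{"x": 21,"y": -35,"z": 0,"ax": 0,"ay": 0,"az": 0,"gripper": 1},{"x": 21,"y": -35,"z": 0,"ax": 0,"ay": 0,"az": 0,"gripper": 1},{"x": 21,"y": -35,"z": 0,"ax": 0,"ay": 0,"az": 0,"gripper": 1}]'

```text
clock: 1.35
position: [0.4743, -0.1625, 0.2422]
ee_rot: [1.0, -0.0, -0.0, 0.0]
ft_force: [1.5, -0.7, -0.5]
grip_width: 0.0
grasp_force: 0.0
```

apply_moves --rows '[{"x": 21,"y": -35,"z": 0,"ax": 0,"ay": 0,"az": 0,"gripper": 1},{"x": 21,"y": -35,"z": 0,"ax": 0,"ay": 0,"az": 0,"gripper": 1},{"x": 21,"y": -35,"z": 0,"ax": 0,"ay": 0,"az": 0,"gripper": 1},{"x": 21,"y": -35,"z": 0,"ax": 0,"ay": 0,"az": 0,"gripper": 1},{"x": 21,"y": -35,"z": 0,"ax": 0,"ay": 0,"az": 0,"gripper": 1}]'

```text
clock: 1.77
position: [0.5795, 0.0123, 0.2421]
ee_rot: [1.0, -0.0, -0.0, 0.0]
ft_force: [1.5, -0.4, 0.1]
grip_width: -0.001
grasp_force: 0.0
```

apply_moves --rows '[{"x": 21,"y": -35,"z": 0,"ax": 0,"ay": 0,"az": 0,"gripper": 1},{"x": 21,"y": -35,"z": 0,"ax": 0,"ay": 0,"az": 0,"gripper": 1},{"x": 21,"y": -35,"z": 0,"ax": 0,"ay": 0,"az": 0,"gripper": 1},{"x": 0,"y": 0,"z": 40,"ax": 0,"ay": 0,"az": 0,"gripper": 1},{"x": 0,"y": 0,"z": 30,"ax": 0,"ay": 0,"az": 0,"gripper": 1}]'

```text
clock: 2.18
position: [0.6426, 0.1195, 0.171]
ee_rot: [1.0, 0.002, 0.001, -0.001]
ft_force: [0.0, -1.2, -2.5]
grip_width: -0.001
grasp_force: 0.0
```

apply_moves --rows '[{"x": 5,"y": -12,"z": 20,"ax": 0,"ay": 0,"az": 0,"gripper": 1},{"x": 0,"y": 0,"z": 40,"ax": 0,"ay": 0,"az": 0,"gripper": 1},{"x": 0,"y": 0,"z": 15,"ax": 0,"ay": 0,"az": 0,"gripper": 1},{"x": 0,"y": 0,"z": 6,"ax": 0,"ay": 0,"az": 0,"gripper": 1},{"x": 0,"y": 0,"z": 4,"ax": 0,"ay": 0,"az": 0,"gripper": 1}]'

```text
clock: 2.6
position: [0.6465, 0.1276, 0.0864]
ee_rot: [1.0, -0.0, -0.001, 0.0]
ft_force: [0.3, -0.6, -0.1]
grip_width: 0.0
grasp_force: 0.0
```

apply_moves --rows '[{"x": 0,"y": 0,"z": 2,"ax": 0,"ay": 0,"az": 0,"gripper": 1},{"x": 0,"y": 0,"z": 1,"ax": 0,"ay": 0,"az": 0,"gripper": 1}]'

```text
clock: 2.77
position: [0.6477, 0.1276, 0.0855]
ee_rot: [1.0, -0.0, 0.001, -0.0]
ft_force: [-0.5, -0.6, 1.9]
grip_width: 0.0
grasp_force: 0.6
```

apply_moves --rows '[{"x": 0,"y": -2,"z": 1,"ax": 0,"ay": 0,"az": 0,"gripper": 1},{"x": 0,"y": 0,"z": 1,"ax": 0,"ay": 0,"az": 0,"gripper": 1},{"x": 0,"y": 0,"z": 0,"ax": 0,"ay": 0,"az": 0,"gripper": 1}]'

```text
clock: 3.02
position: [0.6479, 0.1296, 0.0835]
ee_rot: [1.0, -0.0, 0.001, -0.0]
ft_force: [0.6, -1.1, 3.7]
grip_width: -0.002
grasp_force: 2.0
```

```bash
python3 - <<'E'
from h import *
c=cam('top'); a=cv2.resize(c['color'][135:315,255:455][:,:,::-1],None,fx=3,fy=3,interpolation=2); cv2.imwrite('pics/crop2.png',a)
E
```

```text
(no output)
```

View pics/crop2.png

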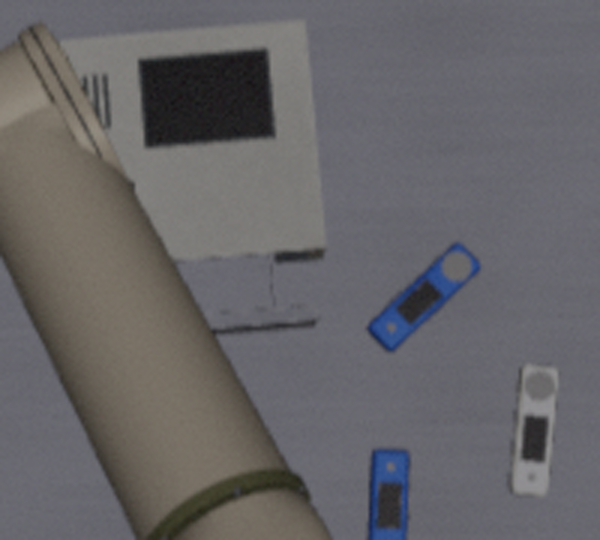

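The tray is coming out (panel front at crop y≈330, was 280). I'll lift and head for the thermometer, opening the gripper on the way.

apply_moves --rows '[{"x": 0,"y": 0,"z": -35,"ax": 0,"ay": 0,"az": 0,"gripper": 1},{"x": 0,"y": 0,"z": -40,"ax": 0,"ay": 0,"az": 0,"gripper": 1},{"x": 0,"y": 0,"z": -40,"ax": 0,"ay": 0,"az": 0,"gripper": 1},{"x": -17,"y": 36,"z": 0,"ax": 0,"ay": 0,"az": 0,"gripper": 1},{"x": -17,"y": 36,"z": 0,"ax": 0,"ay": 0,"az": 0,"gripper": 0}]'

```text
clock: 3.48
position: [0.6138, 0.0601, 0.2002]
ee_rot: [1.0, 0.002, 0.003, -0.001]
ft_force: [1.2, -1.3, -0.3]
grip_width: 0.124
grasp_force: 0.0
```

apply_moves --rows '[{"x": -17,"y": 36,"z": 0,"ax": 0,"ay": 0,"az": 0,"gripper": 0},{"x": -17,"y": 36,"z": 0,"ax": 0,"ay": 0,"az": 0,"gripper": 0},{"x": -17,"y": 36,"z": 0,"ax": 0,"ay": 0,"az": 0,"gripper": 0},{"x": -17,"y": 36,"z": 0,"ax": 0,"ay": 0,"az": 0,"gripper": 0},{"x": -17,"y": 36,"z": 0,"ax": 0,"ay": 0,"az": 0,"gripper": 0}]'

```text
clock: 3.9
position: [0.5267, -0.1239, 0.1975]
ee_rot: [1.0, -0.0, 0.0, 0.0]
ft_force: [0.2, -0.7, -0.3]
grip_width: 0.841
grasp_force: 0.0
```

apply_moves --rows '[{"x": -17,"y": 36,"z": 0,"ax": 0,"ay": 0,"az": 0,"gripper": 0},{"x": -17,"y": 36,"z": 0,"ax": 0,"ay": 0,"az": 0,"gripper": 0},{"x": -17,"y": 36,"z": 0,"ax": 0,"ay": 0,"az": 0,"gripper": 0},{"x": -6,"y": 20,"z": 0,"ax": 0,"ay": 0,"az": 6.7,"gripper": 0},{"x": 0,"y": 0,"z": 0,"ax": 0,"ay": 0,"az": 0,"gripper": 0}]'

```text
clock: 4.32
position: [0.4682, -0.256, 0.1973]
ee_rot: [0.998, -0.066, -0.0, 0.001]
ft_force: [0.0, -1.0, 0.2]
grip_width: 0.998
grasp_force: 0.0
```

```bash
python3 - <<'E'
from h import *
import pickle
o=get_obs(); print(o['position'],R.from_quat(o['ee_rot']).as_matrix().round(3).tolist(),o['grip_width'])
w=cam('wrist'); t=cam('top'); pickle.dump((w,t),open('w1.pkl','wb'))
print('exp px',proj(w,[.455,-.286,.02]))
b=cv2.resize(t['color'][135:255,255:375],(400,400)); a=cv2.resize(w['color'],(400,300)); a=cv2.copyMakeBorder(a,0,100,0,0,0)
cv2.imwrite('pics/w1.png',np.hstack([a,b])[:,:,::-1])
E
```

```text
[ 0.4681613  -0.25598199  0.19727406] [[0.991, -0.131, -0.001], [-0.131, -0.991, -0.002], [-0.001, 0.002, -1.0]] 0.9984625567436825
exp px [356.84147667 227.93594805]
```

View pics/w1.png

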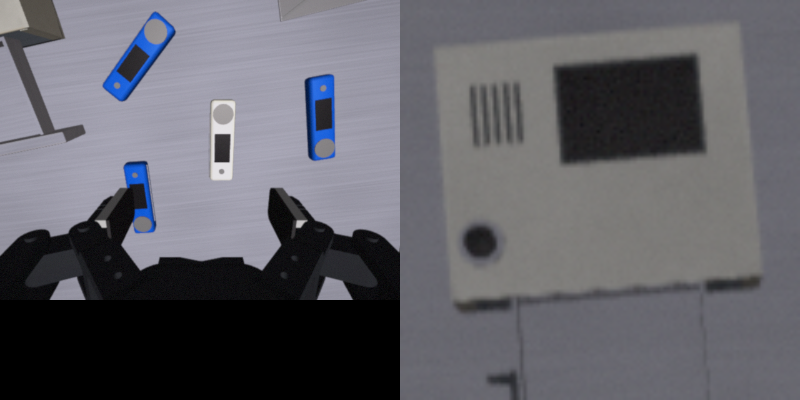

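The wrist view shows the white bar centred near (354,224) in full-image pixels, running almost vertically in the picture and aligned with the tool. The top view shows the tray fully out.

```bash
python3 - <<'E'
from h import *
import pickle
w,t=pickle.load(open('w1.pkl','rb'))
im=w['color'][140:310,320:395].astype(int); m=((im.min(2)>185)|((im.max(2)-im.min(2)<10))).astype(np.uint8)
m=cv2.morphologyEx(cv2.morphologyEx(m,2,np.ones((5,5))),3,np.ones((21,21)))
k=max(cv2.findContours(m,0,1)[0],key=cv2.contourArea).reshape(-1,2)+[320,140]
r=cv2.minAreaRect(np.array([ray(w,u,v,.016)[:2] for u,v in k],np.float32)); print(r)
o=get_obs(); M=R.from_quat(o['ee_rot']).as_matrix()
p=np.array([*r[0],.018]); print('tool shift mm',(M.T@(p-o['position'])*1000).round(1))
# tray front panel top edges etc in top view
a=cv2.resize(t['color'][215:275,255:375][:,:,::-1],None,fx=6,fy=6,interpolation=2); cv2.imwrite('pics/tray.png',a)
E
```

```text
((0.45410457253456116, -0.28577372431755066), (0.032417524605989456, 0.1159571036696434), 82.50138092041016)
tool shift mm [-12.3  36.8 179.3]
```

View pics/tray.png

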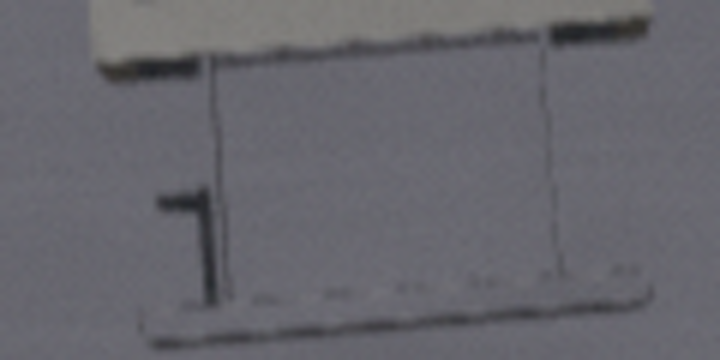

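```bash
python3 - <<'E'
from h import *
import pickle
w,t=pickle.load(open('w1.pkl','rb'))
g=lambda x,y,z: ray(t,255+x/6,215+y/6,z)
for n,x,y,z in(('wallL',213,60,.046),('wallLb',228,295,.046),('wallR',545,45,.046),('wallRb',560,272,.046),('panL',150,343,.055),('panR',650,298,.055)):
    p=g(x,y,z); c,s=np.cos(np.radians(3.7)),np.sin(np.radians(3.7)); d=p[:2]-[.6073,.0272]; print(n,p,'ster',(c*d[0]+s*d[1]).round(4),(-s*d[0]+c*d[1]).round(4))
E
```

```text
wallL [0.6035672  0.10111163 0.046     ] ster 0.001 0.074
wallLb [0.49700943 0.09508383 0.046     ] ster -0.1057 0.0749
wallR [ 0.60781441 -0.04900041  0.046     ] ster -0.0044 -0.0761
wallRb [ 0.50494583 -0.05374942  0.046     ] ster -0.1074 -0.0742
panL [0.47549901 0.12920313 0.055     ] ster -0.1249 0.1103
panR [ 0.49198703 -0.09320175  0.055     ] ster -0.1228 -0.1127
```

apply_moves --rows '[{"x": -12,"y": 37,"z": 0,"ax": 0,"ay": 0,"az": 0,"gripper": 0},{"x": 0,"y": 0,"z": 40,"ax": 0,"ay": 0,"az": 0,"gripper": 0},{"x": 0,"y": 0,"z": 40,"ax": 0,"ay": 0,"az": 0,"gripper": 0},{"x": 0,"y": 0,"z": 40,"ax": 0,"ay": 0,"az": 0,"gripper": 0},{"x": 0,"y": 0,"z": 30,"ax": 0,"ay": 0,"az": 0,"gripper": 0}]'

```text
clock: 4.83
position: [0.4546, -0.2834, 0.0446]
ee_rot: [0.998, -0.057, -0.001, -0.001]
ft_force: [-0.1, -0.5, -0.0]
grip_width: 0.997
grasp_force: 0.0
```

apply_moves --rows '[{"x": 0,"y": 0,"z": 20,"ax": 0,"ay": 0,"az": 0,"gripper": 0},{"x": 0,"y": 0,"z": 10,"ax": 0,"ay": 0,"az": 0,"gripper": 0},{"x": 0,"y": 0,"z": 3,"ax": 0,"ay": 0,"az": 0,"gripper": 0}]'

```text
clock: 5.08
position: [0.4546, -0.2839, 0.0129]
ee_rot: [0.998, -0.057, -0.001, -0.001]
ft_force: [-0.1, 0.2, 0.5]
grip_width: 1.0
grasp_force: 0.0
```

apply_moves --rows '[{"x": 0,"y": 0,"z": 0,"ax": 0,"ay": 0,"az": 1,"gripper": 0.9},{"x": 0,"y": 0,"z": 0,"ax": 0,"ay": 0,"az": 0,"gripper": 0.9},{"x": 0,"y": 0,"z": 0,"ax": 0,"ay": 0,"az": 0,"gripper": 0.9},{"x": 0,"y": 0,"z": 0,"ax": 0,"ay": 0,"az": 0,"gripper": 0.9},{"x": 0,"y": 0,"z": 0,"ax": 0,"ay": 0,"az": 0,"gripper": 0.9}]' --newtons 40

```text
clock: 5.5
position: [0.4555, -0.2862, 0.0157]
ee_rot: [0.998, -0.067, 0.001, 0.001]
ft_force: [-1.8, 1.6, 6.9]
grip_width: 0.387
grasp_force: 40.4
```

apply_moves --rows '[{"x": 0,"y": 0,"z": 0,"ax": 0,"ay": 0,"az": 0,"gripper": 0.9},{"x": 0,"y": 0,"z": -10,"ax": 0,"ay": 0,"az": 0,"gripper": 0.9},{"x": 0,"y": 0,"z": -10,"ax": 0,"ay": 0,"az": 0,"gripper": 0.9},{"x": 0,"y": 0,"z": 0,"ax": 0,"ay": 0,"az": 0,"gripper": 0.9}]'

```text
clock: 5.83
position: [0.4559, -0.2865, 0.0369]
ee_rot: [0.998, -0.067, 0.001, 0.001]
ft_force: [0.7, 0.0, -0.7]
grip_width: 0.389
grasp_force: 40.1
```

apply_moves --rows '[{"x": 0,"y": 0,"z": -30,"ax": 0,"ay": 0,"az": 0,"gripper": 0.9},{"x": 0,"y": 0,"z": -40,"ax": 0,"ay": 0,"az": 0,"gripper": 0.9},{"x": 0,"y": 0,"z": -40,"ax": 0,"ay": 0,"az": 0,"gripper": 0.9},{"x": 5,"y": -32,"z": 0,"ax": 0,"ay": 0,"az": 0,"gripper": 0.9},{"x": 5,"y": -32,"z": 0,"ax": 0,"ay": 0,"az": 0,"gripper": 0.9}]'

```text
clock: 6.25
position: [0.4742, -0.2253, 0.1475]
ee_rot: [0.998, -0.069, 0.003, 0.002]
ft_force: [0.6, 1.3, -1.8]
grip_width: 0.383
grasp_force: 40.4
```

apply_moves --rows '[{"x": 5,"y": -32,"z": 0,"ax": 0,"ay": 0,"az": 0,"gripper": 0.9},{"x": 5,"y": -32,"z": 0,"ax": 0,"ay": 0,"az": 0,"gripper": 0.9},{"x": 5,"y": -32,"z": 0,"ax": 0,"ay": 0,"az": 0,"gripper": 0.9},{"x": 5,"y": -32,"z": 0,"ax": 0,"ay": 0,"az": 0,"gripper": 0.9},{"x": 5,"y": -32,"z": 0,"ax": 0,"ay": 0,"az": 0,"gripper": 0.9}]'

```text
clock: 6.67
position: [0.5196, -0.0671, 0.1447]
ee_rot: [0.998, -0.067, 0.0, 0.0]
ft_force: [0.8, -1.0, -1.1]
grip_width: 0.384
grasp_force: 40.4
```

apply_moves --rows '[{"x": 5,"y": -32,"z": 0,"ax": 0,"ay": 0,"az": 0,"gripper": 0.9},{"x": 5,"y": -32,"z": 0,"ax": 0,"ay": 0,"az": 0,"gripper": 0.9},{"x": 5,"y": -32,"z": 0,"ax": 0,"ay": 0,"az": 0,"gripper": 0.9},{"x": 0,"y": 0,"z": 0,"ax": 0,"ay": 0,"az": 6,"gripper": 0.9},{"x": 0,"y": 0,"z": 0,"ax": 0,"ay": 0,"az": 6,"gripper": 0.9}]'

```text
clock: 7.08
position: [0.5473, 0.0274, 0.1446]
ee_rot: [0.985, -0.171, 0.0, -0.0]
ft_force: [0.1, -1.1, -1.0]
grip_width: 0.386
grasp_force: 40.4
```

apply_moves --rows '[{"x": 0,"y": 0,"z": 0,"ax": 0,"ay": 0,"az": 6,"gripper": 0.9},{"x": 0,"y": 0,"z": 0,"ax": 0,"ay": 0,"az": 6,"gripper": 0.9},{"x": 0,"y": 0,"z": 0,"ax": 0,"ay": 0,"az": 6,"gripper": 0.9},{"x": 0,"y": 0,"z": 0,"ax": 0,"ay": 0,"az": 6,"gripper": 0.9},{"x": 0,"y": 0,"z": 0,"ax": 0,"ay": 0,"az": 6,"gripper": 0.9}]'

```text
clock: 7.5
position: [0.5465, 0.0238, 0.1429]
ee_rot: [0.917, -0.399, -0.001, 0.001]
ft_force: [0.1, 1.1, -2.8]
grip_width: 0.387
grasp_force: 40.4
```

apply_moves --rows '[{"x": 0,"y": 0,"z": 0,"ax": 0,"ay": 0,"az": 6,"gripper": 0.9},{"x": 0,"y": 0,"z": 0,"ax": 0,"ay": 0,"az": 6,"gripper": 0.9},{"x": 0,"y": 0,"z": 0,"ax": 0,"ay": 0,"az": 6,"gripper": 0.9},{"x": 0,"y": 0,"z": 0,"ax": 0,"ay": 0,"az": 6,"gripper": 0.9},{"x": 0,"y": 0,"z": 0,"ax": 0,"ay": 0,"az": 6,"gripper": 0.9}]'

```text
clock: 7.92
position: [0.5421, 0.0224, 0.1304]
ee_rot: [0.877, -0.481, -0.013, 0.01]
ft_force: [0.6, 0.1, -1.7]
grip_width: 0.387
grasp_force: 40.4
```

apply_moves --rows '[{"x": 0,"y": 0,"z": 0,"ax": 0,"ay": 0,"az": 6,"gripper": 0.9},{"x": 0,"y": 0,"z": 0,"ax": 0,"ay": 0,"az": 0,"gripper": 0.9},{"x": 0,"y": 0,"z": 0,"ax": 0,"ay": 0,"az": 0,"gripper": 0.9}]'

```text
clock: 8.17
position: [0.5409, 0.0232, 0.1269]
ee_rot: [0.866, -0.5, -0.016, 0.013]
ft_force: [0.4, -0.8, -1.0]
grip_width: 0.387
grasp_force: 40.4
```

```bash
python3 - <<'E'
from h import *
o=get_obs(); M=R.from_quat(o['ee_rot']).as_matrix()
print(o['position'],'yaw',np.degrees(np.arctan2(M[1,0],M[0,0])),'shift',(M.T@(np.array([.5514,.0236,.040])-o['position'])*1000).round(1),o['joint_pos'].round(2),o['grasp_force'])
c=cam('wrist'); save(c,'w2')
E
```

```text
[0.54093268 0.02323075 0.12691967] yaw -59.97835942389964 shift [  6.2 -12.5  86.4] [-0.63  0.3   0.59  1.82 -0.18  1.12 -2.59] 40.37201464176178
```

View pics/w2.png

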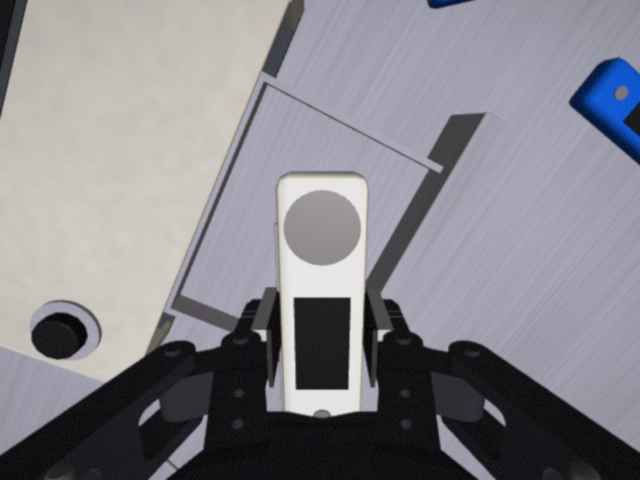

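Joint 7 is at its limit in this direction. I'll turn the other way, to yaw +93.7°. The bar is still firmly held, above the tray.

apply_moves --rows '[{"x": 0,"y": 0,"z": -20,"ax": 0,"ay": 0,"az": -7,"gripper": 0.9},{"x": 0,"y": 0,"z": 0,"ax": 0,"ay": 0,"az": -7,"gripper": 0.9},{"x": 0,"y": 0,"z": 0,"ax": 0,"ay": 0,"az": -7,"gripper": 0.9},{"x": 0,"y": 0,"z": 0,"ax": 0,"ay": 0,"az": -7,"gripper": 0.9},{"x": 0,"y": 0,"z": 0,"ax": 0,"ay": 0,"az": -7,"gripper": 0.9}]'

```text
clock: 8.63
position: [0.5419, 0.0215, 0.1473]
ee_rot: [0.976, -0.215, -0.019, 0.006]
ft_force: [1.1, 0.2, -1.3]
grip_width: 0.386
grasp_force: 40.5
```

apply_moves --rows '[{"x": 0,"y": 0,"z": 0,"ax": 0,"ay": 0,"az": -7,"gripper": 0.9},{"x": 0,"y": 0,"z": 0,"ax": 0,"ay": 0,"az": -7,"gripper": 0.9},{"x": 0,"y": 0,"z": 0,"ax": 0,"ay": 0,"az": -7,"gripper": 0.9},{"x": 0,"y": 0,"z": 0,"ax": 0,"ay": 0,"az": -7,"gripper": 0.9},{"x": 0,"y": 0,"z": 0,"ax": 0,"ay": 0,"az": -7,"gripper": 0.9}]'

```text
clock: 9.05
position: [0.5419, 0.0214, 0.1473]
ee_rot: [0.996, 0.089, -0.02, 0.0]
ft_force: [0.4, 0.0, -1.5]
grip_width: 0.384
grasp_force: 40.4
```

apply_moves --rows '[{"x": 0,"y": 0,"z": 0,"ax": 0,"ay": 0,"az": -7,"gripper": 0.9},{"x": 0,"y": 0,"z": 0,"ax": 0,"ay": 0,"az": -7,"gripper": 0.9},{"x": 0,"y": 0,"z": 0,"ax": 0,"ay": 0,"az": -7,"gripper": 0.9},{"x": 0,"y": 0,"z": 0,"ax": 0,"ay": 0,"az": -7,"gripper": 0.9},{"x": 0,"y": 0,"z": 0,"ax": 0,"ay": 0,"az": -7,"gripper": 0.9}]'

```text
clock: 9.47
position: [0.5419, 0.0214, 0.1474]
ee_rot: [0.923, 0.384, -0.019, -0.006]
ft_force: [0.7, 0.3, -1.0]
grip_width: 0.388
grasp_force: 40.4
```

apply_moves --rows '[{"x": 0,"y": 0,"z": 0,"ax": 0,"ay": 0,"az": -7,"gripper": 0.9},{"x": 0,"y": 0,"z": 0,"ax": 0,"ay": 0,"az": -7,"gripper": 0.9},{"x": 0,"y": 0,"z": 0,"ax": 0,"ay": 0,"az": -7,"gripper": 0.9},{"x": 0,"y": 0,"z": 0,"ax": 0,"ay": 0,"az": -7,"gripper": 0.9},{"x": 0,"y": 0,"z": 0,"ax": 0,"ay": 0,"az": -7,"gripper": 0.9}]'

```text
clock: 9.88
position: [0.542, 0.0215, 0.1475]
ee_rot: [0.765, 0.644, -0.016, -0.011]
ft_force: [0.0, -0.1, -1.1]
grip_width: 0.384
grasp_force: 40.4
```

apply_moves --rows '[{"x": 0,"y": 0,"z": 0,"ax": 0,"ay": 0,"az": -7,"gripper": 0.9},{"x": 0,"y": 0,"z": 0,"ax": 0,"ay": 0,"az": -7,"gripper": 0.9},{"x": 0,"y": 0,"z": 0,"ax": 0,"ay": 0,"az": 0,"gripper": 0.9},{"x": 0,"y": 0,"z": 0,"ax": 0,"ay": 0,"az": 0,"gripper": 0.9}]'

```text
clock: 10.22
position: [0.542, 0.0214, 0.1474]
ee_rot: [0.685, 0.729, -0.015, -0.013]
ft_force: [0.3, 0.2, -0.9]
grip_width: 0.386
grasp_force: 40.4
```

```bash
cat > go.py <<'E'
from h import *
def go(p,yaw):
    o=get_obs(); M=R.from_quat(o['ee_rot']).as_matrix(); y=np.radians(yaw); c,s=np.cos(y),np.sin(y)
    T=np.array([[c,s,0],[s,-c,0],[0,0,-1]])
    print(o['position'].round(4),'q',o['joint_pos'].round(2),'grip',o['grip_width'],o['grasp_force'],'F',o['ft_force'].round(1))
    print('shift',(M.T@(np.array(p)-o['position'])*1000).round(1),'turn',np.degrees(R.from_matrix(M.T@T).as_rotvec()).round(2))
E
python3 -c "
from go import *
go([.5514,.0236,.040],93.7)"
```

```text
[0.542  0.0214 0.1474] q [-0.32  0.25  0.23  1.78 -0.06  1.16 -0.01] grip 0.3861646428292655 40.42388677597046 F [ 0.3  0.2 -0.9]
shift [  1.8  13.8 106.9] turn [-2.27  0.08 -0.12]
```

apply_moves --rows '[{"x": 0,"y": 0,"z": 0,"ax": -2.3,"ay": 0,"az": 0,"gripper": 0.9},{"x": 2,"y": 10,"z": 0,"ax": 0,"ay": 0,"az": 0,"gripper": 0.9},{"x": 0,"y": 0,"z": 35,"ax": 0,"ay": 0,"az": 0,"gripper": 0.9},{"x": 0,"y": 0,"z": 25,"ax": 0,"ay": 0,"az": 0,"gripper": 0.9},{"x": 0,"y": 0,"z": 0,"ax": 0,"ay": 0,"az": 0,"gripper": 0.9}]'

```text
clock: 10.63
position: [0.5486, 0.0242, 0.0826]
ee_rot: [0.684, 0.729, -0.004, -0.002]
ft_force: [-1.2, -0.1, -1.9]
grip_width: 0.39
grasp_force: 40.4
```

```bash
python3 -c "
from go import *
go([.5514,.0236,.040],93.7)
w=cam('wrist'); t=cam('top'); b=cv2.resize(t['color'][195:275,275:355],(400,400)); a=cv2.copyMakeBorder(cv2.resize(w['color'],(400,300)),0,100,0,0,0)
cv2.imwrite('pics/w3.png',np.hstack([a,b])[:,:,::-1])"
```

```text
[0.5486 0.0242 0.0826] q [-0.32  0.32  0.22  1.85 -0.08  0.99 -0.  ] grip 0.3895744967730345 40.402942299842834 F [-1.2 -0.1 -1.9]
shift [-0.7  3.  42.6] turn [-0.43  0.14 -0.08]
```

View pics/w3.png

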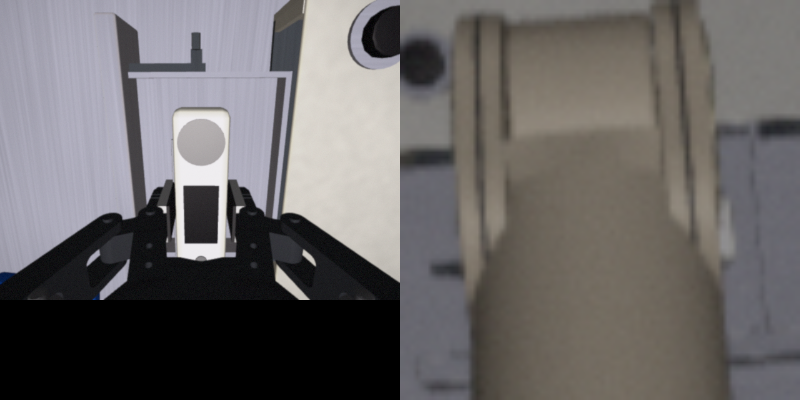

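The wrist view shows the bar level and centred between the front panel and the rear wall, aligned with the tray. I'll lower it.

apply_moves --rows '[{"x": -1,"y": 2,"z": 15,"ax": -0.4,"ay": 0,"az": 0,"gripper": 0.9},{"x": 0,"y": 0,"z": 12,"ax": 0,"ay": 0,"az": 0,"gripper": 0.9},{"x": 0,"y": 0,"z": 9,"ax": 0,"ay": 0,"az": 0,"gripper": 0.9},{"x": 0,"y": 0,"z": 3,"ax": 0,"ay": 0,"az": 0,"gripper": 0.9},{"x": 0,"y": 0,"z": 0,"ax": 0,"ay": 0,"az": 0,"gripper": 0.9}]'

```text
clock: 11.15
position: [0.5535, 0.0236, 0.0476]
ee_rot: [0.683, 0.73, 0.001, 0.003]
ft_force: [-0.3, 0.3, -1.3]
grip_width: 0.391
grasp_force: 40.5
```

apply_moves --rows '[{"x": 0,"y": 0,"z": 2,"ax": 0,"ay": 0,"az": 0,"gripper": 0.9},{"x": 0,"y": 0,"z": 0,"ax": 0,"ay": 0,"az": 0,"gripper": 0.9}]'

```text
clock: 11.32
position: [0.5542, 0.0236, 0.0463]
ee_rot: [0.683, 0.73, 0.002, 0.003]
ft_force: [-0.5, 0.2, -1.7]
grip_width: 0.381
grasp_force: 40.5
```

apply_moves --rows '[{"x": 0,"y": -2,"z": 3,"ax": 0,"ay": 0,"az": 0,"gripper": 0.9},{"x": 0,"y": 0,"z": 2,"ax": 0,"ay": 0,"az": 0,"gripper": 0.9},{"x": 0,"y": 0,"z": 0,"ax": 0,"ay": 0,"az": 0,"gripper": 0.9}]'

```text
clock: 11.57
position: [0.5516, 0.0234, 0.0406]
ee_rot: [0.683, 0.73, 0.001, 0.003]
ft_force: [0.8, -0.1, -0.5]
grip_width: 0.385
grasp_force: 40.5
```

```bash
python3 -c "
from go import *
go([.5514,.0236,.040],93.7)"
```

```text
[0.5516 0.0234 0.0406] q [-0.31  0.38  0.22  1.88 -0.1   0.89  0.02] grip 0.38511761677792866 40.46836853027344 F [ 0.8 -0.1 -0.5]
shift [ 0.2 -0.2  0.6] turn [0.35 0.12 0.12]
```

apply_moves --rows '[{"x": 0,"y": 0,"z": 1,"ax": 0.3,"ay": 0,"az": 0,"gripper": 0.9},{"x": 0,"y": 0,"z": 1,"ax": 0,"ay": 0,"az": 0,"gripper": 0.9},{"x": 0,"y": 0,"z": 0,"ax": 0,"ay": 0,"az": 0,"gripper": 0.9}]'

```text
clock: 11.82
position: [0.5524, 0.0235, 0.0397]
ee_rot: [0.683, 0.73, 0.0, 0.001]
ft_force: [-2.9, -0.0, 6.6]
grip_width: 0.39
grasp_force: 41.4
```

apply_moves --rows '[{"x": 0,"y": 0,"z": 0,"ax": 0,"ay": 0,"az": 0,"gripper": 0.45},{"x": 0,"y": 0,"z": 0,"ax": 0,"ay": 0,"az": 0,"gripper": 0.45},{"x": 0,"y": 0,"z": 0,"ax": 0,"ay": 0,"az": 0,"gripper": 0.45},{"x": 0,"y": 0,"z": 0,"ax": 0,"ay": 0,"az": 0,"gripper": 0.45}]'

```text
clock: 12.15
position: [0.5519, 0.0234, 0.0389]
ee_rot: [0.683, 0.73, -0.0, 0.001]
ft_force: [0.1, -0.4, -1.0]
grip_width: 0.551
grasp_force: 0.0
```

apply_moves --rows '[{"x": 0,"y": 0,"z": -8,"ax": 0,"ay": 0,"az": 0,"gripper": 0.45},{"x": 0,"y": 0,"z": -20,"ax": 0,"ay": 0,"az": 0,"gripper": 0.45},{"x": 0,"y": 0,"z": -35,"ax": 0,"ay": 0,"az": 0,"gripper": 0.45},{"x": 0,"y": 0,"z": -35,"ax": 0,"ay": 0,"az": 0,"gripper": 0.9},{"x": 0,"y": -35,"z": -20,"ax": 0,"ay": 0,"az": 0,"gripper": 1}]'

```text
clock: 12.57
position: [0.5215, 0.0219, 0.1614]
ee_rot: [0.683, 0.73, 0.002, 0.004]
ft_force: [-0.6, 1.3, 1.4]
grip_width: 0.278
grasp_force: 0.0
```

apply_moves --rows '[{"x": 0,"y": -35,"z": 0,"ax": 0,"ay": 0,"az": 0,"gripper": 1},{"x": 0,"y": -35,"z": 0,"ax": 0,"ay": 0,"az": 0,"gripper": 1},{"x": 0,"y": -15,"z": 0,"ax": 0,"ay": 0,"az": 6,"gripper": 1},{"x": 0,"y": 0,"z": 0,"ax": 0,"ay": 0,"az": 7,"gripper": 1},{"x": 0,"y": 0,"z": 0,"ax": 0,"ay": 0,"az": 7,"gripper": 1}]'

```text
clock: 12.98
position: [0.4313, 0.0156, 0.1577]
ee_rot: [0.801, 0.598, 0.001, 0.001]
ft_force: [-0.0, 0.1, 0.0]
grip_width: 0.001
grasp_force: 0.0
```

apply_moves --rows '[{"x": 0,"y": 0,"z": 0,"ax": 0,"ay": 0,"az": 7,"gripper": 1},{"x": 0,"y": 0,"z": 0,"ax": 0,"ay": 0,"az": 7,"gripper": 1},{"x": 0,"y": 0,"z": 0,"ax": 0,"ay": 0,"az": 7,"gripper": 1},{"x": 0,"y": 0,"z": 0,"ax": 0,"ay": 0,"az": 7,"gripper": 1},{"x": 0,"y": 0,"z": 0,"ax": 0,"ay": 0,"az": 7,"gripper": 1}]'

```text
clock: 13.4
position: [0.432, 0.0156, 0.1573]
ee_rot: [0.944, 0.329, 0.001, 0.001]
ft_force: [-0.2, -0.2, 0.3]
grip_width: -0.001
grasp_force: 0.0
```

apply_moves --rows '[{"x": 0,"y": 0,"z": 0,"ax": 0,"ay": 0,"az": 7,"gripper": 1},{"x": 0,"y": 0,"z": 0,"ax": 0,"ay": 0,"az": 7,"gripper": 1},{"x": 0,"y": 0,"z": 0,"ax": 0,"ay": 0,"az": 7,"gripper": 1},{"x": 0,"y": 0,"z": 0,"ax": 0,"ay": 0,"az": 7,"gripper": 1},{"x": 0,"y": 0,"z": 0,"ax": 0,"ay": 0,"az": 7,"gripper": 1}]'

```text
clock: 13.82
position: [0.4321, 0.0156, 0.1573]
ee_rot: [1.0, 0.03, 0.001, 0.001]
ft_force: [0.8, -0.4, -0.3]
grip_width: -0.003
grasp_force: 0.0
```

```bash
python3 -c "
from go import *
go([.435,.016,.045],3.7)
w=cam('wrist'); t=cam('top'); b=cv2.resize(t['color'][195:275,275:355],(400,400)); a=cv2.copyMakeBorder(cv2.resize(w['color'],(400,300)),0,100,0,0,0)
cv2.imwrite('pics/w4.png',np.hstack([a,b])[:,:,::-1])"
```

```text
[0.4321 0.0156 0.1573] q [-0.33 -0.03  0.19  2.06  0.01  1.11 -1.66] grip -0.0027342796322975217 0.0 F [ 0.8 -0.4 -0.3]
shift [  2.7  -0.5 112.3] turn [ 0.12 -0.11 -0.23]
```

View pics/w4.png

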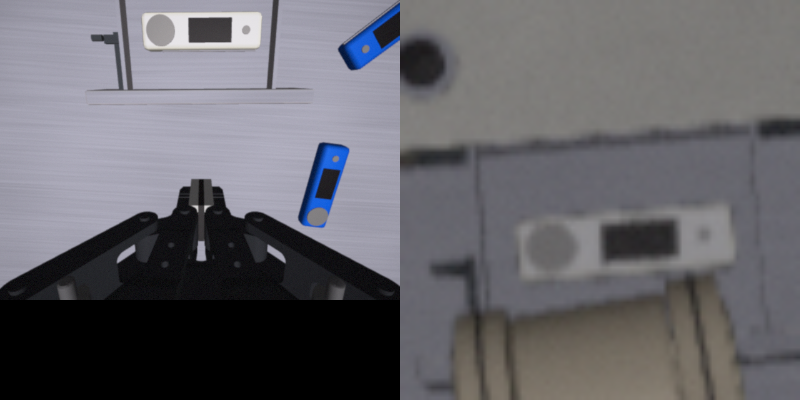

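The thermometer lies flat and let go in the open tray (wrist view ≈(200,30), top-crop centre ≈(625,242)). I'll lower the closed fingers in front of the panel and push.

apply_moves --rows '[{"x": 3,"y": 0,"z": 40,"ax": 0,"ay": 0,"az": 0,"gripper": 1},{"x": 0,"y": 0,"z": 40,"ax": 0,"ay": 0,"az": 0,"gripper": 1},{"x": 0,"y": 0,"z": 32,"ax": 0,"ay": 0,"az": 0,"gripper": 1},{"x": 10,"y": 0,"z": 0,"ax": 0,"ay": 0,"az": 0,"gripper": 1},{"x": 10,"y": 0,"z": 0,"ax": 0,"ay": 0,"az": 0,"gripper": 1}]'

```text
clock: 14.33
position: [0.4551, 0.0169, 0.0447]
ee_rot: [0.999, 0.035, -0.001, 0.001]
ft_force: [1.0, 0.5, 1.0]
grip_width: 0.003
grasp_force: 0.0
```

apply_moves --rows '[{"x": 10,"y": 0,"z": 0,"ax": 0,"ay": 0,"az": 0,"gripper": 1},{"x": 10,"y": 0,"z": 0,"ax": 0,"ay": 0,"az": 0,"gripper": 1},{"x": 10,"y": 0,"z": 0,"ax": 0,"ay": 0,"az": 0,"gripper": 1},{"x": 10,"y": 0,"z": 0,"ax": 0,"ay": 0,"az": 0,"gripper": 1},{"x": 10,"y": 0,"z": 0,"ax": 0,"ay": 0,"az": 0,"gripper": 1}]'

```text
clock: 14.75
position: [0.5063, 0.0205, 0.0464]
ee_rot: [0.999, 0.034, 0.001, 0.001]
ft_force: [-6.2, -0.2, 4.6]
grip_width: -0.0
grasp_force: 3.3
```

apply_moves --rows '[{"x": 10,"y": 0,"z": 0,"ax": 0,"ay": 0,"az": 0,"gripper": 1},{"x": 10,"y": 0,"z": 0,"ax": 0,"ay": 0,"az": 0,"gripper": 1},{"x": 10,"y": 0,"z": 0,"ax": 0,"ay": 0,"az": 0,"gripper": 1},{"x": 10,"y": 0,"z": 0,"ax": 0,"ay": 0,"az": 0,"gripper": 1},{"x": 10,"y": 0,"z": 0,"ax": 0,"ay": 0,"az": 0,"gripper": 1}]'

```text
clock: 15.17
position: [0.5557, 0.0239, 0.0464]
ee_rot: [0.999, 0.034, 0.0, 0.001]
ft_force: [-8.9, -0.7, 6.5]
grip_width: 0.001
grasp_force: 4.1
```

apply_moves --rows '[{"x": 8,"y": 0,"z": 0,"ax": 0,"ay": 0,"az": 0,"gripper": 1},{"x": 8,"y": 0,"z": 0,"ax": 0,"ay": 0,"az": 0,"gripper": 1},{"x": 4,"y": 0,"z": 0,"ax": 0,"ay": 0,"az": 0,"gripper": 1},{"x": 3,"y": 0,"z": 0,"ax": 0,"ay": 0,"az": 0,"gripper": 1}]'

```text
clock: 15.5
position: [0.5776, 0.0253, 0.0462]
ee_rot: [0.999, 0.034, -0.001, 0.001]
ft_force: [-10.7, -0.6, 6.8]
grip_width: 0.0
grasp_force: 5.2
```

apply_moves --rows '[{"x": 3,"y": 0,"z": 0,"ax": 0,"ay": 0,"az": 0,"gripper": 1},{"x": 2,"y": 0,"z": 0,"ax": 0,"ay": 0,"az": 0,"gripper": 1}]'

```text
clock: 15.67
position: [0.5833, 0.0256, 0.0462]
ee_rot: [0.999, 0.034, 0.0, 0.001]
ft_force: [-6.7, 0.1, 1.1]
grip_width: -0.001
grasp_force: 3.3
```

apply_moves --rows '[{"x": 2,"y": 0,"z": 0,"ax": 0,"ay": 0,"az": 0,"gripper": 1},{"x": 0,"y": 0,"z": 0,"ax": 0,"ay": 0,"az": 0,"gripper": 1}]'

```text
clock: 15.83
position: [0.5854, 0.0258, 0.0462]
ee_rot: [0.999, 0.034, 0.0, 0.001]
ft_force: [-6.4, 0.3, 3.5]
grip_width: 0.001
grasp_force: 3.1
```

apply_moves --rows '[{"x": 2,"y": 0,"z": 0,"ax": 0,"ay": 0,"az": 0,"gripper": 1},{"x": 0,"y": 0,"z": 0,"ax": 0,"ay": 0,"az": 0,"gripper": 1}]'

```text
clock: 16.0
position: [0.5873, 0.0259, 0.0462]
ee_rot: [0.999, 0.034, 0.0, 0.001]
ft_force: [-5.9, 0.3, 3.3]
grip_width: -0.003
grasp_force: 3.1
```

apply_moves --rows '[{"x": 2,"y": 0,"z": 0,"ax": 0,"ay": 0,"az": 0,"gripper": 1},{"x": 0,"y": 0,"z": 0,"ax": 0,"ay": 0,"az": 0,"gripper": 1}]'

```text
clock: 16.17
position: [0.589, 0.026, 0.0462]
ee_rot: [0.999, 0.034, -0.0, 0.001]
ft_force: [-7.2, -0.6, 3.6]
grip_width: 0.001
grasp_force: 3.9
```

apply_moves --rows '[{"x": 1.5,"y": 0,"z": 0,"ax": 0,"ay": 0,"az": 0,"gripper": 1},{"x": 0,"y": 0,"z": 0,"ax": 0,"ay": 0,"az": 0,"gripper": 1}]'

```text
clock: 16.33
position: [0.5891, 0.0261, 0.0461]
ee_rot: [0.999, 0.034, -0.002, 0.001]
ft_force: [-16.0, -0.2, 11.4]
grip_width: -0.002
grasp_force: 8.0
```

apply_moves --rows '[{"x": 1.5,"y": 0,"z": 0,"ax": 0,"ay": 0,"az": 0,"gripper": 1},{"x": 0,"y": 0,"z": 0,"ax": 0,"ay": 0,"az": 0,"gripper": 1}]'

```text
clock: 16.5
position: [0.5892, 0.026, 0.0461]
ee_rot: [0.999, 0.034, -0.003, 0.001]
ft_force: [-23.9, -0.7, 17.7]
grip_width: 0.004
grasp_force: 12.0
```

Hard stop reached, and the force drop earlier marks the click. I'll back off and check that the tray stays shut.

apply_moves --rows '[{"x": -5,"y": 0,"z": 0,"ax": 0,"ay": 0,"az": 0,"gripper": 1},{"x": -10,"y": 0,"z": 0,"ax": 0,"ay": 0,"az": 0,"gripper": 1},{"x": -20,"y": 0,"z": 0,"ax": 0,"ay": 0,"az": 0,"gripper": 1},{"x": -40,"y": 0,"z": 0,"ax": 0,"ay": 0,"az": 0,"gripper": 1},{"x": -40,"y": 0,"z": -10,"ax": 0,"ay": 0,"az": 0,"gripper": 1}]'

```text
clock: 16.92
position: [0.4772, 0.0186, 0.055]
ee_rot: [0.999, 0.034, 0.001, 0.001]
ft_force: [-0.6, -0.7, 1.5]
grip_width: -0.0
grasp_force: 0.0
```

apply_moves --rows '[{"x": -35,"y": 0,"z": -20,"ax": 0,"ay": 0,"az": 0,"gripper": 1},{"x": 0,"y": 0,"z": -40,"ax": 0,"ay": 0,"az": 0,"gripper": 1},{"x": 0,"y": 0,"z": -40,"ax": 0,"ay": 0,"az": 0,"gripper": 1},{"x": 0,"y": 0,"z": 0,"ax": 0,"ay": 0,"az": 0,"gripper": 1},{"x": 0,"y": 0,"z": 0,"ax": 0,"ay": 0,"az": 0,"gripper": 1}]'

```text
clock: 17.33
position: [0.445, 0.0168, 0.159]
ee_rot: [0.999, 0.034, 0.005, 0.0]
ft_force: [-0.1, 0.2, -0.7]
grip_width: 0.005
grasp_force: 0.0
```

```bash
python3 -c "
from go import *
print(get_obs()['ft_force'])
w=cam('scene'); t=cam('top'); b=cv2.resize(t['color'][135:255,255:375],(400,400)); a=cv2.resize(w['color'][200:400,160:360],(400,400))
cv2.imwrite('pics/w5.png',np.hstack([a,b])[:,:,::-1])"
```

```text
[-0.13205084  0.16885149 -0.65039324]
```

View pics/w5.png

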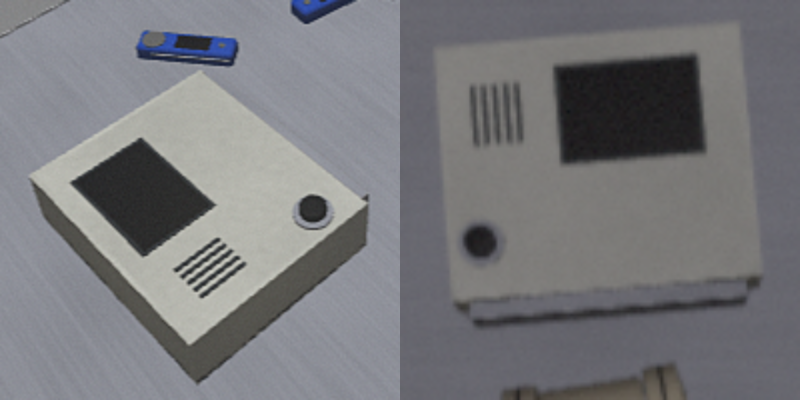

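The tray is shut flush, as it was at the start (panel just below the front edge at crop y≈315), the release is up at (480,240), and nothing touches the robot.

```bash
python3 -c "
from workcell import *
print(hand_in())"
```

```text
the job is handed in; nothing more can be done
None
```

The white thermometer is in the steriliser tray, the tray is latched shut with the release back up, nothing else was touched, and the job is handed in at about 17 s (the hand-in returned no verdict).

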